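# Straighten out the tube rack and show the odd tube to the label camera

## Task

One of the blue-capped tubes has been put in the red row of the tube rack: move it to the empty place in the blue row, fully home, and let go of it. Then draw out the orange-capped tube, which does not belong in this rack, and hold it up to the label camera so that its label can be read: upright and still, about 10 cm straight in front of the lens, the middle of the label at lens height and the label squarely facing the lens; finish while holding it there by its cap. Carry the tubes upright, do not touch the camera, and leave the other tubes, the beaker and the timer where they are.

Things in the scene. Friction and masses are not known exactly. Their poses are not given: they have to be found in the camera images.
- rack: white plastic tube rack 100 x 199 x 48 mm, fixed. Origin under its centre, x across the rows away from the robot, y along them. Eight 17.8 mm round holes in the top plate (top at 48 mm) over sockets: blue row (blue strip) at x = -22.5 mm, red row (red strip) at x = +22.5; places at y = -67.5, -22.5, 22.5, 67.5, one empty in each row. A tube fully home has its foot at rack z = 4 mm
- blue_1: conical plastic tube, blue cap; 93 mm tall, body 15.6 mm across, cap 18 mm across and 79 to 93 mm above the foot (take it by the cap from above); 13 to 25 g. Origin: centre of the foot, z up. Two of the three blue-capped tubes start in the blue row, the third in the red row: which one varies
- blue_2: conical plastic tube, blue cap; 93 mm tall, body 15.6 mm across, cap 18 mm across and 79 to 93 mm above the foot (take it by the cap from above); 13 to 25 g. Origin: centre of the foot, z up. Two of the three blue-capped tubes start in the blue row, the third in the red row: which one varies
- blue_3: conical plastic tube, blue cap; 93 mm tall, body 15.6 mm across, cap 18 mm across and 79 to 93 mm above the foot (take it by the cap from above); 13 to 25 g. Origin: centre of the foot, z up. Two of the three blue-capped tubes start in the blue row, the third in the red row: which one varies
- red_1: conical plastic tube, red cap; 93 mm tall, body 15.6 mm across, cap 18 mm across and 79 to 93 mm above the foot (take it by the cap from above); 13 to 25 g. Origin: centre of the foot, z up. Stands in the red row
- red_2: conical plastic tube, red cap; 93 mm tall, body 15.6 mm across, cap 18 mm across and 79 to 93 mm above the foot (take it by the cap from above); 13 to 25 g. Origin: centre of the foot, z up. Stands in the red row
- orange: conical plastic tube, orange cap; 93 mm tall, body 15.6 mm across, cap 18 mm across and 79 to 93 mm above the foot (take it by the cap from above); 13 to 25 g. Origin: centre of the foot, z up. Starts in the blue row, its white printed label (20 mm high, a third of the way round) on the robot's side (its x axis within about 65 degrees of world -x)
- label (a point): middle of the orange-capped tube's label, on the tube's surface 8 mm from its axis and 64 mm above its foot; this point's x axis points straight out of the label, z up along the tube. (The label looks along the tube's own -x.)
- reader: label camera: small grey industrial camera with lens and ring light (68 mm across) on a 195 mm profile post with a dark base plate 100 x 84 mm, fixed. Origin on the worktop under the stand; the lens looks level along the reader's own -x, its axis 150 mm above the worktop. Close behind it stands the tall cabinet: front and door handle at x = 0.55 m, left side at y = 0.03 m
- lens (a point): centre of the camera's front lens glass, 79 mm from the reader's origin along its own -x, 150 mm above the worktop; axes as the reader's, so the lens looks along this point's -x
- beaker: clear glass beaker with a pouring lip, 52 mm across, 70 mm tall, behind the rack; origin under its centre. A bystander, to be left alone
- timer: white countdown timer standing on edge, 63 mm wide, 58 mm tall, behind the rack; origin under its centre. A bystander, to be left alone
There are look-alikes about, which are no part of the job. What is shaped like the red_1 but turquoise is not meant.

How it is judged:
On the way, in this order (a step that is already met when the one before it is completed fails the run):
1. all three blue-capped tubes stand fully home in the blue row, let go (x of blue_1 in the frame of rack between -0.0305 and -0.0145 m and y of blue_1 in the frame of rack between -0.08 and 0.08 m and z of blue_1 in the frame of rack between 0.001 and 0.007 m and angle between each of blue_1, blue_2, blue_3's own z axis and vertical below 0.12 rad and x of blue_2 in the frame of rack between -0.0305 and -0.0145 m and y of blue_2 in the frame of rack between -0.08 and 0.08 m and z of blue_2 in the frame of rack between 0.001 and 0.007 m and x of blue_3 in the frame of rack between -0.0305 and -0.0145 m and y of blue_3 in the frame of rack between -0.08 and 0.08 m and z of blue_3 in the frame of rack between 0.001 and 0.007 m and contact force between the fingers and blue_1 below 0.1 N and contact force between the fingers and blue_2 below 0.1 N and contact force between the fingers and blue_3 below 0.1 N), for 0.3 s.
2. the orange-capped tube is drawn out, clear above the rack's plate, in the fingers (height (world z) of orange above 0.055 m and contact force between the fingers and orange above 0.5 N), for 0.1 s.
At the end, for the whole second after the job is handed in: Blue tubes fully home in the blue row, let go; reds in the red row. Orange tube held by the cap (over 76 mm up), touching nothing else, still, upright within 8.5 deg; label middle 75-125 mm before the lens, 15 mm at most off its axis each way; lens within 35 mm of straight out of the label (all of step 1 and x of red_1 in the frame of rack between 0.0145 and 0.0305 m and y of red_1 in the frame of rack between -0.08 and 0.08 m and z of red_1 in the frame of rack between 0.001 and 0.007 m and angle between each of red_1, red_2's own z axis and vertical below 0.12 rad and x of red_2 in the frame of rack between 0.0145 and 0.0305 m and y of red_2 in the frame of rack between -0.08 and 0.08 m and z of red_2 in the frame of rack between 0.001 and 0.007 m and x of label in the frame of lens between -0.125 and -0.075 m and y of label in the frame of lens between -0.015 and 0.015 m and z of label in the frame of lens between -0.015 and 0.015 m and x of lens in the frame of label above 0.06 m and y of lens in the frame of label between -0.035 and 0.035 m and angle between orange's own z axis and vertical below 0.15 rad and z of the grasp point in the frame of orange above 0.076 m and contact force between the fingers and orange above 1 N and contact force between orange and rack below 0.1 N and contact force between orange and reader below 0.1 N and linear speed of orange below 0.02 m/s and angular speed of orange below 0.2 rad/s); the arm keeps its last pose, push and grip.
It fails at once if a tube is tipped more than about 35 degrees (angle between any of blue_1, blue_2, blue_3, red_1, red_2, orange's own z axis and vertical above 0.6 rad).
It fails at once if a red-capped tube is moved more than 15 mm (distance of any of red_1, red_2 from where it was at the start of the episode above 0.015 m).
It fails at once if more than one of the blue-capped tubes is moved more than 15 mm (distance of each of blue_1, blue_2 from where it was at the start of the episode above 0.015 m or distance of each of blue_1, blue_3 from where it was at the start of the episode above 0.015 m or distance of each of blue_2, blue_3 from where it was at the start of the episode above 0.015 m).
It fails at once if the beaker or the timer is moved more than 15 mm (distance of any of beaker, timer from where it was at the start of the episode above 0.015 m).
It fails at once if the camera is touched (contact force between any of the arm, the fingers, orange, blue_1, blue_2, blue_3 and reader above 0.5 N).
It also fails if it takes over 56 s, if anything falls off the work surface, if the arm or the gripper's body presses on something with over 40 N, if the wrist force passes 120 N, or if a joint passes its speed limit or range.

## Robot

A 6-joint arm with a two-finger parallel gripper is mounted at the origin on a cart in front of the work surface, level with it; the furniture and walls round the work are solid. World frame = base frame: x ahead of the robot, y to its left, z up, the work surface at z = 0. Lengths are in m, angles in rad, forces in N, time in s.
With the tool pointing down it reaches from about 0.3 to 0.775 m from the base axis. Payload 14.6 kg.
Tool frame: the origin (TCP) lies at the very end of the fingers, on their centre line; the grasp point (between the pads) lies 19 mm behind it; z points along the fingers, y is the line along which they close (so a half turn about z gives the same grasp; the last joint's range is limited). The gripper opens to 94 mm and grips with 3 to 60 N. Pads are 16 mm wide; open, the fingers measure 119 mm over their backs; the gripper's body (75 mm by 177 mm) begins 78 mm behind the grasp point.
Start: joints at [1.182, 0.3, 1.521, -0, 1.321, -0.067], TCP at [0.174, 0.522, 0.185] pointing down, gripper open.
Joint ranges: [-3.03, 3.03], [-0.79, 2.21], [0.23, 2.52], [-1.04, 4.18], [0, 3.07], [-2.55, 2.55]. Speed limits (rad/s): [2.22, 2.22, 2.57, 3.14, 3.14, 3.14].

## Interface

Orientations are given as [roll, pitch, yaw] about the fixed x, y, z axes, in that order (R = Rz(yaw) Ry(pitch) Rx(roll)).
In Python, from station import status, vision, order, silhouettes gives the robot as it stands. The module is installed in compiled form; this text tells all that it offers.
- The arm moves only by the shell command python3 -m pendant 'ROWS' [FORCE]. ROWS is JSON, one flat list of numbers, 7 for each row, row after row: the shift along the tool's x, y, z in units of 500 mm (1.0 is 500 mm), then the turn, a rotation vector about the tool's x, y, z in units of 90 degrees (1.0 is 90 degrees), then the opening, from -1 (shut) to 1 (fully open). A call has 1 to 12 rows; each row is the pose to reach, as a shift and turn from the pose commanded when the call began, along the tool's axes at that moment; what a row does not reach only later rows make up. A row lasts 1/10 s, in which the tool goes at most 50 mm and 8.59 degrees, less where a joint would pass 70% of its speed; a pose out of reach is approached as far as the arm can. A call with a number of a shift or a turn outside -1 to 1 is refused whole. A call with a gripper value outside its range is refused whole. The fingers move at their own pace and stop on an object; FORCE is the grip in N (left out, the last holds). Time passes only in rows, so rows that repeat a pose let the fingers close. It gives the time, the measured TCP pose, the force, the opening and the grip force at its end, in the units of the state.
- status.get_obs(): the state, without advancing time (a new reading comes with each control period).
- vision.camera(name): name is "side" or "top"; returns a dict with "pixels" (420x560x3 uint8, red, green, blue), "K" (3x3 intrinsics, pixels), "R" (3x3) and "t" (3): a world point X has camera coordinates R X + t. Camera axes: x right, y down, z forward; pixel columns grow to the right and rows downward; lengths in m; the calibration is good to about 2 mm. A picture is of the moment at which its call begins. There is no depth.
- order.hand_in(): hands the job in; it is judged then, once.
Trained networks look in a picture, given as the dict that the camera call returned (one of the last four; its "shot" number tells which), for a name from the list of things; names that differ only in an ending like _2 or _b are one class to them, and where a whole thing is asked for, a point or a joint stands for the part that bears it (a point fixed in the world has none). Each returns a list of dicts, best first, with "score" (0 to 1); they miss things now and then, are a little off and sometimes report something else, mostly with a low value. They report only what shows in the picture. A call takes as long as a camera call. They do not tell look-alikes from the thing itself.
- silhouettes(target, picture): "region" (420x560 bool, what is visible of it) and "extent" ([left, top, right, bottom] in pixels, round what is visible of it).
The state is a dict: "time_s": time; "qpos": joint angles; "joint_vel": joint speeds; "tau": joint torques, N m; "ee_pos": TCP position; "eef_rot": TCP orientation; "force": force on the tool from outside, world axes, zero at the start; "moment": the same for the moment, N m; "grip_width": finger opening in m; "grip_force": force on a finger pad.
Only numpy, scipy, OpenCV 4.12 (cv2) and the standard library are available. Lean on these libraries where they do the work, as an engineer would, in place of code of your own. Each camera call takes 0.05 s, during which the arm holds its last target. There are 200 camera calls.

## Working session

There is one attempt and no reset: what is moved stays moved. The work goes in short steps, Python scripts to look and compute and a shell command to move; the robot and the scene stay as the last step left them, time stands still between calls to the robot, and variables do not carry over. Pictures are saved under pics/ and viewed, at most 10 in all, crops included, and the job is handed in when it is done.

```bash
mkdir -p pics
cat > h.py <<'E'
import numpy as np, cv2
from station import status, vision, order, silhouettes
def shot(n,f=None):
    p=vision.camera(n)
    if f: cv2.imwrite('pics/'+f,p['pixels'][:,:,::-1])
    return p
def proj(p,X):
    c=(np.atleast_2d(X)@np.array(p['R']).T+p['t'])@np.array(p['K']).T
    return c[:,:2]/c[:,2:]
def ray(p,uv,z):
    R=np.array(p['R']);C=-R.T@np.array(p['t'])
    d=R.T@np.linalg.solve(np.array(p['K']),[uv[0],uv[1],1.])
    return C+d*(z-C[2])/d[2]
E
python3 - <<'E'
from h import *
for n in ('top','side'):
    p=shot(n,n+'1.png'); print(n,'C',-np.array(p['R']).T@p['t'])
    print(np.round(p['R'],2).tolist(),p['K'][0][0])
    for t in ('rack','blue_1','red_1','orange','label','reader','beaker','timer'):
        for s in silhouettes(t,p)[:5]:
            m=s['region'];ys,xs=np.nonzero(m)
            print(t,round(s['score'],2),s['extent'],round(xs.mean()),round(ys.mean()), np.round(ray(p,(xs.mean(),ys.mean()),0.09),3)[:2])
o=status.get_obs();print(o)
E
```

```text
top C [0.4744582  0.09183324 1.16815846]
[[0.02, -1.0, -0.01], [-0.99, -0.02, -0.11], [0.11, 0.02, -0.99]] 459.2803361136101
rack 0.87 [199.1, 215.9, 281.6, 263.2] 241 239 [0.509 0.195]
blue_1 0.57 [246.5, 244.1, 254.2, 254.4] 248 248 [0.487 0.178]
blue_1 0.55 [264.5, 247.9, 273.4, 256.1] 267 250 [0.484 0.134]
red_1 0.79 [144.7, 220.9, 178.6, 232.1] 161 224 [0.54  0.385]
red_1 0.64 [208.7, 222.5, 217.8, 231.2] 213 226 [0.536 0.264]
red_1 0.53 [201.6, 215.7, 281.7, 262.2] 242 239 [0.508 0.194]
label 0.5 [208.3, 243.1, 219.8, 250.3] 211 246 [0.491 0.266]
label 0.27 [245.8, 245.2, 254.6, 252.8] 248 248 [0.486 0.178]
reader 0.62 [353.8, 242.3, 422.3, 277.7] 385 258 [ 0.47  -0.141]
reader 0.29 [200.0, 213.7, 282.2, 261.9] 241 239 [0.508 0.195]
beaker 0.92 [209.2, 154.3, 234.5, 175.6] 221 164 [0.687 0.248]
beaker 0.39 [201.0, 216.0, 281.2, 261.2] 241 239 [0.508 0.195]
timer 0.71 [276.2, 166.7, 301.8, 181.2] 289 171 [0.672 0.086]
side C [0.37285546 0.81005149 0.77556946]
[[-0.95, -0.31, 0.01], [-0.2, 0.62, -0.76], [0.23, -0.73, -0.65]] 463.07875253629794
rack 0.8 [263.6, 234.1, 341.4, 334.2
[... 737 characters left out ...]
57.0, 243.5] 246 226 [0.659 0.145]
{'time_s': 0.9, 'qpos': array([ 1.18242943e+00,  2.99855041e-01,  1.52101962e+00,  1.37378879e-06,
        1.32069666e+00, -6.65665774e-02]), 'joint_vel': array([-0.00012596,  0.00086833, -0.00064446, -0.0016011 ,  0.00137945,
       -0.00128156]), 'tau': array([ 1.65560585e-03, -5.31657636e+01, -3.52928424e+01,  7.09850178e-02,
        2.12127302e-02, -6.23854658e-05]), 'ee_pos': array([0.17393016, 0.52175736, 0.18476194]), 'eef_rot': array([3.14157128e+00, 9.08008260e-08, 2.81979199e+00]), 'force': array([-0.32702086,  0.69747937,  0.5711067 ]), 'moment': array([ 0.03902764, -0.00353532,  0.02151722]), 'grip_force': 0.0, 'grip_width': 0.09378162713514801}
```

View pics/top1.png

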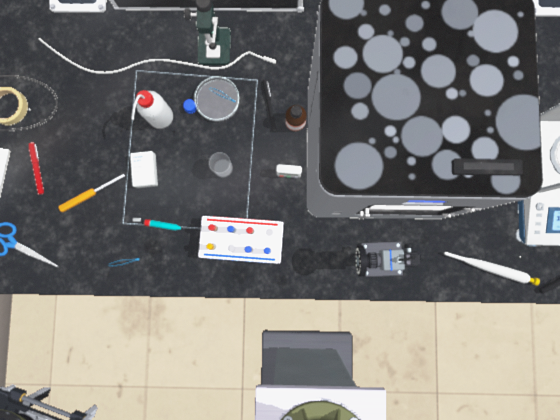

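View pics/side1.png

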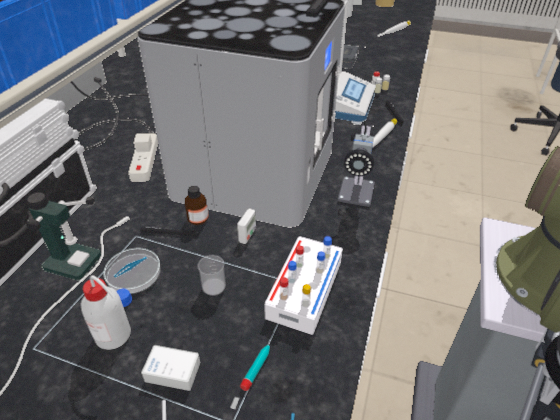

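The top view shows the rack at about (241,239). The red row reads red (212,227), misplaced blue (231,229), red (250,230), empty. The blue row reads orange (211,246), empty (230,248), blue (248,249), blue (267,251). The reader is at (385,258), its lens facing the rack. Next I fit the cap blobs to the rack layout.

```bash
cat > fit.py <<'E'
from h import *
from scipy.optimize import least_squares
P={n:shot(n) for n in('top','side')}
def blobs(p,box,kind):
    h=cv2.cvtColor(p['pixels'],cv2.COLOR_RGB2HSV).astype(int);H,S,V=h[...,0],h[...,1],h[...,2]
    m={'red':((H<6)|(H>172))&(S>140),'blue':(H>105)&(H<125)&(S>140)&(V>60),'orange':(H>12)&(H<30)&(S>140)}[kind]&(V>50)
    k=np.zeros(m.shape,bool);k[box[1]:box[3],box[0]:box[2]]=1
    n,l,st,c=cv2.connectedComponentsWithStats((m&k).astype(np.uint8))
    return [(c[i].round(1).tolist(),int(st[i,4]),st[i,2:4].tolist()) for i in range(1,n) if st[i,4]>12]
B={'top':(198,214,285,264),'side':(262,232,345,335)}
for n in P:
    for k in('red','blue','orange'): print(n,k,blobs(P[n],B[n],k))
a=cv2.resize(P['top']['pixels'][210:268,195:289],None,fx=6,fy=6,interpolation=cv2.INTER_CUBIC)
b=cv2.resize(P['side']['pixels'][230:335,260:345],None,fx=5,fy=5,interpolation=cv2.INTER_CUBIC)
c=cv2.resize(P['top']['pixels'][235:285,345:428],None,fx=4,fy=4,interpolation=cv2.INTER_CUBIC)
d=cv2.resize(P['side']['pixels'][115:215,330:385],None,fx=4,fy=4,interpolation=cv2.INTER_CUBIC)
I=np.zeros((600,800,3),np.uint8)
a=cv2.resize(a,(470,290));b=b[:,:425];b=cv2.resize(b,(255,315))
I[:290,:470]=a; I[:200,470:802]=c[:200,:330]; I[200:600,580:800]=d[:400,:220]
b=cv2.resize(P['side']['pixels'][235:305,265:345],None,fx=4.2,fy=4.2,interpolation=cv2.INTER_CUBIC);I[300:594,:336]=b[:294,:336]
cv2.imwrite('pics/crop1.png',I[:,:,::-1])
E
python3 fit.py
```

```text
top red [([241.0, 221.6], 82, [70, 6]), ([211.3, 227.0], 24, [6, 5]), ([249.2, 230.0], 23, [5, 5])]
top blue [([230.1, 228.5], 27, [6, 6]), ([247.5, 249.0], 26, [6, 5]), ([266.7, 250.2], 25, [6, 6]), ([238.5, 256.5], 85, [71, 6])]
top orange [([209.6, 246.1], 27, [6, 5])]
side red [([297.4, 249.9], 86, [13, 19]), ([280.7, 282.5], 139, [18, 35])]
side blue [([327.3, 240.3], 65, [9, 9]), ([324.1, 283.2], 118, [26, 63]), ([320.6, 255.7], 50, [8, 8]), ([292.0, 265.3], 55, [7, 9])]
side orange [([306.3, 288.8], 63, [8, 10])]
```

View pics/crop1.png

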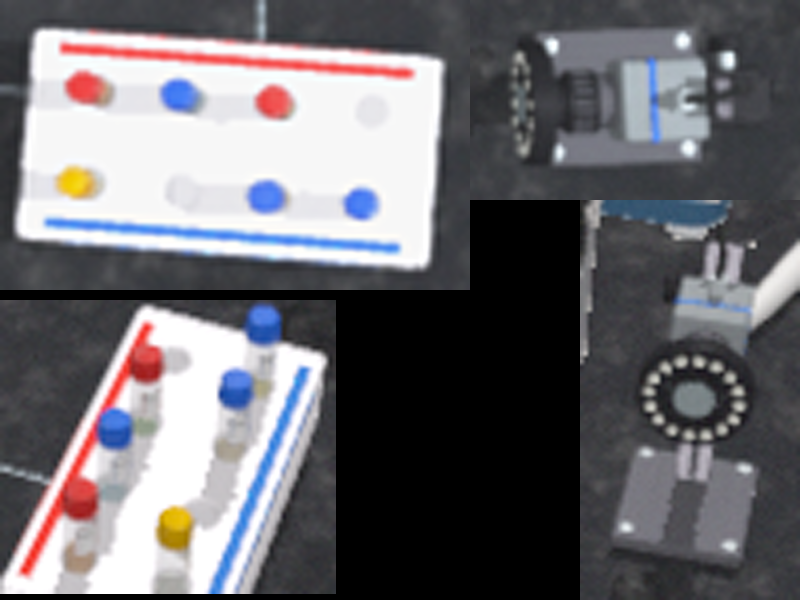

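```bash
cat > fit2.py <<'E'
from h import *
from scipy.optimize import least_squares
P={n:shot(n) for n in('top','side')}
# (row x, place index) measured px
ob=[('top',22.5,3,211.3,227),('top',22.5,2,230.1,228.5),('top',22.5,1,249.2,230),('top',-22.5,3,209.6,246.1),('top',-22.5,1,247.5,249),('top',-22.5,0,266.7,250.2),
('side',22.5,2,292,265.3),('side',-22.5,1,320.6,255.7),('side',-22.5,0,327.3,240.3),('side',-22.5,3,306.3,288.8)]
ys=np.array([-67.5,-22.5,22.5,67.5])/1000
def loc(v,x,y,z): c,s=np.cos(v[2]),np.sin(v[2]);return np.array([v[0]+c*x-s*y,v[1]+s*x+c*y,z])
def res(v,w=('top','side')):
    return np.concatenate([proj(P[n],loc(v,x/1000,ys[i],.095 if n=='top' else .092))[0]-[u+.0,q] for n,x,i,u,q in ob if n in w])
for w in (('top',),('side',),('top','side')):
    r=least_squares(res,[.5,.19,0],args=(w,));print(w,r.x.round(4),np.abs(r.fun).max().round(2),r.fun.std().round(2))
v=r.x
for nm,x,i in(('misplaced',.0225,2),('empty',-.0225,2),('orange',-.0225,3)):print(nm,loc(v,x,ys[i],0).round(4))
# lens
def tri(a,b):
    return least_squares(lambda X:np.concatenate([proj(P['top'],X)[0]-a,proj(P['side'],X)[0]-b]),[.47,-.06,.15])
r=tri([357.5,260.75],[358.25,164.5]);print('lens',r.x.round(4),r.fun.round(2))
for z,(u,w) in [(.15,(357.5,260.75))]:print('lens top at z',ray(P['top'],(u,w),z))
print('lens side at z',ray(P['side'],(358.25,164.5),.15))
tb=[(345+(a-470)/4,235+b/4) for a,b in((551,45),(559,152),(682,40),(687,149))]
sb=[(330+(a-580)/4,115+(b-200)/4) for a,b in((626,527),(729,546),(646,453),(744,468))]
for n,B in(('top',tb),('side',sb)):
    X=np.array([ray(P[n],q,.01) for q in B]);print(n,X[:,:2].round(3).tolist(),X.mean(0).round(4));
E
python3 fit2.py
```

```text
('top',) [ 0.5087  0.2002 -0.057 ] 0.31 0.2
('side',) [ 0.5096  0.2011 -0.0551] 0.33 0.15
('top', 'side') [ 0.5092  0.2006 -0.0565] 0.45 0.26
misplaced [0.5329 0.2218 0.    ]
empty [0.488  0.2243 0.    ]
orange [0.4905 0.2692 0.    ]
lens [ 0.4631 -0.0669  0.152 ] [-0.01 -0.06  0.06  0.01]
lens top at z [ 0.4628997  -0.06725146  0.15      ]
lens side at z [ 0.46348006 -0.06966448  0.15      ]
top [[0.498, -0.109], [0.431, -0.113], [0.502, -0.19], [0.435, -0.193]] [ 0.4665 -0.1512  0.01  ]
side [[0.499, -0.112], [0.432, -0.115], [0.502, -0.194], [0.436, -0.198]] [ 0.4674 -0.1547  0.01  ]
```

```bash
cat > to.py <<'E'
import sys
from h import *
from scipy.spatial.transform import Rotation as Q
o=status.get_obs();R=Q.from_euler('xyz',o['eef_rot']);x,y,z,w=map(float,sys.argv[1:5])
T=Q.from_euler('xyz',[np.pi,0,w])
print('t',o['time_s'],'at',o['ee_pos'].round(4),o['eef_rot'].round(3),'F',o['force'].round(1),'w',round(o['grip_width'],4),'g',round(o['grip_force'],1),'q',o['qpos'].round(2))
print('shift',(R.inv().apply(np.array([x,y,z])-o['ee_pos'])/.5).round(4),'turn',((R.inv()*T).as_rotvec()/(np.pi/2)).round(4))
E
python3 to.py .5329 .2218 .17 1.514
```

```text
t 1.1 at [0.1739 0.5218 0.1848] [ 3.142 -0.     2.82 ] F [-0.4 -0.3  0.1] w 0.0938 g 0.0 q [ 1.18  0.3   1.52  0.    1.32 -0.07]
shift [-0.8708 -0.3421  0.0295] turn [-0.     -0.      0.8313]
```

```bash
python3 -m pendant '[-0.871,-0.342,0.03,0,0,0.831,-0.15,-0.871,-0.342,0.03,0,0,0.831,-0.15,-0.871,-0.342,0.03,0,0,0.831,-0.15,-0.871,-0.342,0.03,0,0,0.831,-0.15,-0.871,-0.342,0.03,0,0,0.831,-0.15,-0.871,-0.342,0.03,0,0,0.831,-0.15,-0.871,-0.342,0.03,0,0,0.831,-0.15,-0.871,-0.342,0.03,0,0,0.831,-0.15,-0.871,-0.342,0.03,0,0,0.831,-0.15,-0.871,-0.342,0.03,0,0,0.831,-0.15,-0.871,-0.342,0.03,0,0,0.831,-0.15,-0.871,-0.342,0.03,0,0,0.831,-0.15]' 10; python3 to.py .5329 .2218 .17 1.514
```

```text
time_s: 2.3
ee_pos: [0.5324, 0.2224, 0.1696]
eef_rot: [-3.141, -0.0, 1.516]
force: [0.7, -0.7, 0.4]
grip_width: 0.0398
grip_force: 0.0
t 2.3 at [0.5324 0.2224 0.1696] [-3.141 -0.     1.516] F [ 0.7 -0.7  0.4] w 0.0398 g 0.0 q [0.33 0.37 1.46 0.   1.31 0.39]
shift [-0.0011  0.0011 -0.0008] turn [-0.0003 -0.      0.0012]
```

```bash
python3 -m pendant '[-0.001,0.001,0.05,0,0,0,-0.15,-0.001,0.001,0.1,0,0,0,-0.15,-0.001,0.001,0.14,0,0,0,-0.15,-0.001,0.001,0.17,0,0,0,-0.15,-0.001,0.001,0.193,0,0,0,-0.15,-0.001,0.001,0.193,0,0,0,-0.15]'
python3 - <<'E'
from h import *
I=np.zeros((600,800,3),np.uint8)
p=shot('side');a=cv2.resize(p['pixels'][170:310,240:380],(500,500),interpolation=cv2.INTER_CUBIC)
q=shot('top');b=cv2.resize(q['pixels'][205:275,190:290],(300,210),interpolation=cv2.INTER_CUBIC)
I[:500,:500]=a;I[:210,500:]=b;cv2.imwrite('pics/g1.png',I[:,:,::-1])
E
```

```text
time_s: 2.9
ee_pos: [0.5322, 0.2221, 0.0722]
eef_rot: [-3.14, 0.001, 1.516]
force: [0.2, 0.2, 0.2]
grip_width: 0.0398
grip_force: 0.0
```

View pics/g1.png

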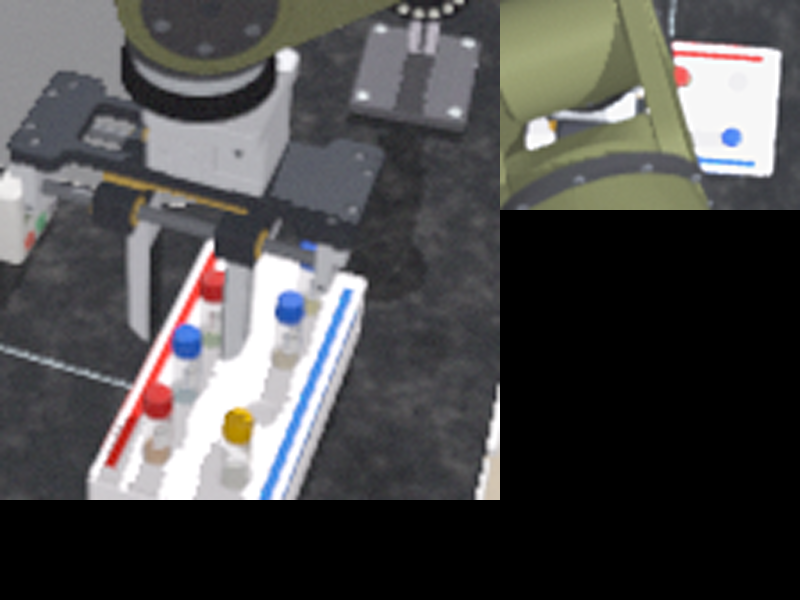

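The fingers straddle the misplaced blue cap at about (187,341) in the crop. I'm checking numerically that they aren't offset in y.

Run:
```python
from h import *
p=shot('side');o=status.get_obs();e=o['ee_pos']
print(proj(p,[e,e+[0,0,.019],e+[.02,0,0],e-[.02,0,0],e+[.026,.008,0],e+[-.026,.008,0],e+[-.033,0.011,0],[.5329,.2218,.092],[.5329,.2218,.072]]).round(1))
```

```text
[[291.6 271. ]
 [291.9 264.5]
 [282.  268.6]
 [301.3 273.4]
 [277.9 270.7]
 [303.2 277.1]
 [306.2 279.1]
 [292.2 265. ]
 [292.  271.8]]
```

Run:
```python
from h import *
p=shot('side')
a=cv2.resize(p['pixels'][222:292,262:342],(800,600)[0:1]*1+(0,) if 0 else (680,595),interpolation=cv2.INTER_CUBIC)
cv2.imwrite('pics/g2.png',a[:,:,::-1])
```

```text
(no output)
```

View pics/g2.png

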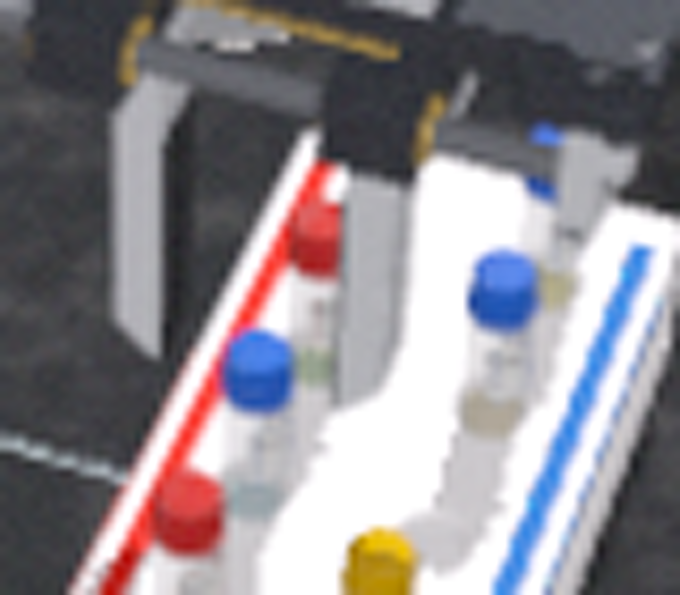

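Column alignment is right, but the finger tips look about 19 mm higher than nominal. I'll go 7 mm lower, which still keeps the grasp point above 76 mm. The closed width, which should be 18 mm, will show whether I'm centred.

```bash
python3 -m pendant '[0,0,0.014,0,0,0,-0.15,0,0,0.014,0,0,0,-0.15,0,0,0.014,0,0,0,-0.7,0,0,0.014,0,0,0,-0.7,0,0,0.014,0,0,0,-0.7,0,0,0.014,0,0,0,-0.7,0,0,0.014,0,0,0,-0.7]' 8; python3 to.py .5329 .2218 .14 1.514
```

```text
time_s: 3.8
ee_pos: [0.5335, 0.2213, 0.0663]
eef_rot: [3.141, -0.0, 1.514]
force: [-0.1, -0.3, 0.8]
grip_width: 0.017
grip_force: 8.0
t 3.8 at [0.5335 0.2213 0.0663] [ 3.141 -0.     1.514] F [-0.1 -0.3  0.8] w 0.017 g 8.0 q [ 0.33  0.48  1.56 -0.    1.1   0.39]
shift [ 0.001  -0.0013 -0.1473] turn [ 0.0001 -0.      0.0003]
```

```bash
python3 -m pendant '[0,0,-0.03,0,0,0,-0.7,0,0,-0.06,0,0,0,-0.7,0,0,-0.09,0,0,0,-0.7,0,0,-0.12,0,0,0,-0.7,0,0,-0.15,0,0,0,-0.7,0,0,-0.15,0,0,0,-0.7,0,0,-0.15,0,0,0,-0.7]' 12
python3 - <<'E'
from h import *
p=shot('side')
e=status.get_obs();print(e['grip_width'],e['force'],proj(p,[e['ee_pos'],e['ee_pos']+[0,0,.019],e['ee_pos']-[0,0,.068]]))
a=cv2.resize(p['pixels'][202:292,252:342],(600,600),interpolation=cv2.INTER_CUBIC)
cv2.imwrite('pics/g3.png',a[:,:,::-1])
E
python3 to.py .488 .2243 .145 1.514
```

```text
time_s: 4.5
ee_pos: [0.5335, 0.2213, 0.1415]
eef_rot: [3.141, -0.0, 1.514]
force: [0.0, 0.6, 0.2]
grip_width: 0.017
grip_force: 12.0
0.01681196669729468 [-0.05268782  0.23550617 -1.00284369] [[292.7573595  247.3825613 ]
 [293.00938643 240.29047359]
 [291.91072683 271.20697225]]
t 4.55 at [0.5332 0.2212 0.1409] [-3.141  0.     1.514] F [-0.1  0.2 -1. ] w 0.0168 g 12.0 q [0.33 0.4  1.49 0.   1.25 0.39]
shift [ 0.0011 -0.0907 -0.0081] turn [-0.0003  0.0001  0.0003]
```

View pics/g3.png

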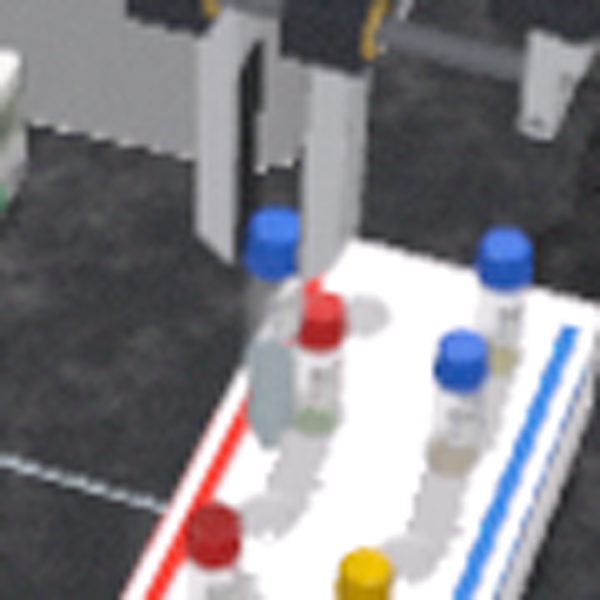

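The blue tube hangs straight in the fingers, cap at crop (272,243). Next is the 45 mm relative move from red place to blue place.

```bash
python3 -m pendant '[0,-0.03,0,0,0,0,-0.7,0,-0.06,0,0,0,0,-0.7,0,-0.09,0,0,0,0,-0.7,0,-0.09,0,0,0,0,-0.7,0,-0.09,0,0,0,0,-0.7,0,-0.09,0.03,0,0,0,-0.7,0,-0.09,0.05,0,0,0,-0.7,0,-0.09,0.05,0,0,0,-0.7]'
python3 - <<'E'
from h import *
p=shot('side')
e=status.get_obs();print(e['ee_pos'],e['force'])
a=cv2.resize(p['pixels'][202:292,252:342],(600,600),interpolation=cv2.INTER_CUBIC)
cv2.imwrite('pics/g4.png',a[:,:,::-1])
E
python3 to.py .4886 .2238 .0663 1.514
```

```text
time_s: 5.35
ee_pos: [0.4882, 0.2234, 0.1145]
eef_rot: [-3.139, 0.001, 1.514]
force: [0.4, -0.6, -0.6]
grip_width: 0.0176
grip_force: 12.0
[0.48855265 0.22363036 0.11557034] [ 0.32109038  0.61702185 -0.78929664]
t 5.4 at [0.4886 0.2236 0.1156] [-3.140e+00  1.000e-03  1.514e+00] F [ 0.3  0.6 -0.8] w 0.017 g 12.0 q [ 0.36  0.34  1.64 -0.    1.17  0.42]
shift [0.0004 0.0002 0.0985] turn [-0.0009  0.0004  0.0002]
```

View pics/g4.png

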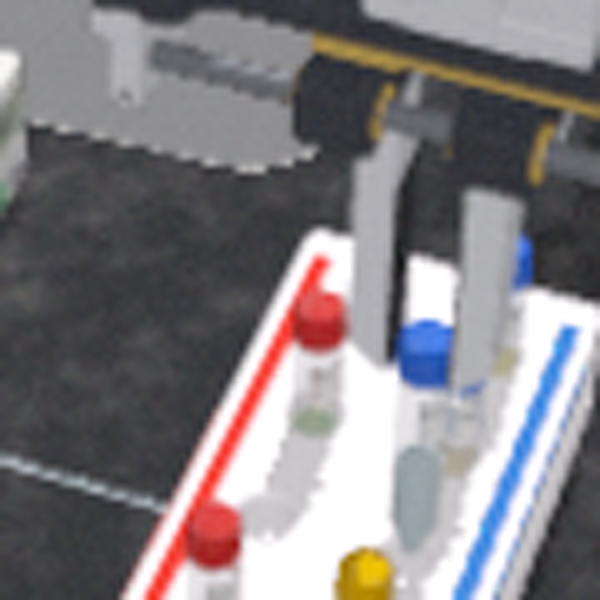

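The held tube's foot, at about (410,545), sits just above the empty blue-row hole. Lowering.

```bash
python3 -m pendant '[0,0,0.02,0,0,0,-0.7,0,0,0.04,0,0,0,-0.7,0,0,0.06,0,0,0,-0.7,0,0,0.08,0,0,0,-0.7,0,0,0.09,0,0,0,-0.7,0,0,0.098,0,0,0,-0.7,0,0,0.098,0,0,0,-0.7]'; python3 to.py .4886 .2238 .0663 1.514
```

```text
time_s: 6.1
ee_pos: [0.4885, 0.2238, 0.0669]
eef_rot: [-3.141, 0.0, 1.514]
force: [0.1, -0.3, -0.1]
grip_width: 0.0167
grip_force: 12.0
t 6.1 at [0.4885 0.2238 0.0669] [-3.141  0.     1.514] F [ 0.1 -0.3 -0.1] w 0.0167 g 12.0 q [ 0.36  0.4   1.68 -0.    1.06  0.42]
shift [0.0001 0.0002 0.0012] turn [-0.0002  0.0001  0.0003]
```

```bash
python3 -m pendant '[0,0,0.003,0,0,0,-0.7,0,0,0.003,0,0,0,-0.7,0,0,0.003,0,0,0,-0.15,0,0,0.003,0,0,0,-0.15,0,0,0.003,0,0,0,-0.15,0,0,-0.05,0,0,0,-0.15,0,0,-0.1,0,0,0,-0.15,0,0,-0.16,0,0,0,-0.15,0,0,-0.2,0,0,0,-0.15,0,0,-0.2,0,0,0,-0.15]'; cp fit.py fit3.py; sed -i '/^a=/,$d' fit3.py
cat >> fit3.py <<'E'
def g(x,y,z=.092): return proj(P['side'],[x,y,z])[0].round(1)
print('expect side',g(.488,.2243),g(.4905,.2692))
I=np.zeros((600,800,3),np.uint8)
p=P['side']['pixels']
I[:560,:480]=cv2.resize(p[240:310,280:340],(480,560),interpolation=cv2.INTER_CUBIC)
I[:400,500:800]=cv2.resize(p[280:312,294:318],(300,400),interpolation=cv2.INTER_CUBIC)
cv2.imwrite('pics/o1.png',I[:,:,::-1])
E
python3 fit3.py
```

```text
time_s: 7.1
ee_pos: [0.4896, 0.2242, 0.1698]
eef_rot: [3.137, -0.002, 1.514]
force: [-1.3, 0.2, -0.7]
grip_width: 0.0398
grip_force: 0.0
top red [([249.0, 229.8], 21, [5, 5])]
top blue [([247.5, 249.0], 26, [6, 5]), ([266.5, 250.4], 23, [6, 6])]
top orange []
side red [([287.2, 269.5], 233, [33, 59])]
side blue [([326.5, 241.2], 37, [9, 9]), ([324.1, 283.2], 118, [26, 63]), ([320.6, 255.7], 50, [8, 8]), ([313.7, 271.9], 59, [8, 9])]
side orange [([306.3, 288.8], 64, [8, 10])]
expect side [314.1 271.4] [306.7 288.6]
```

View pics/o1.png

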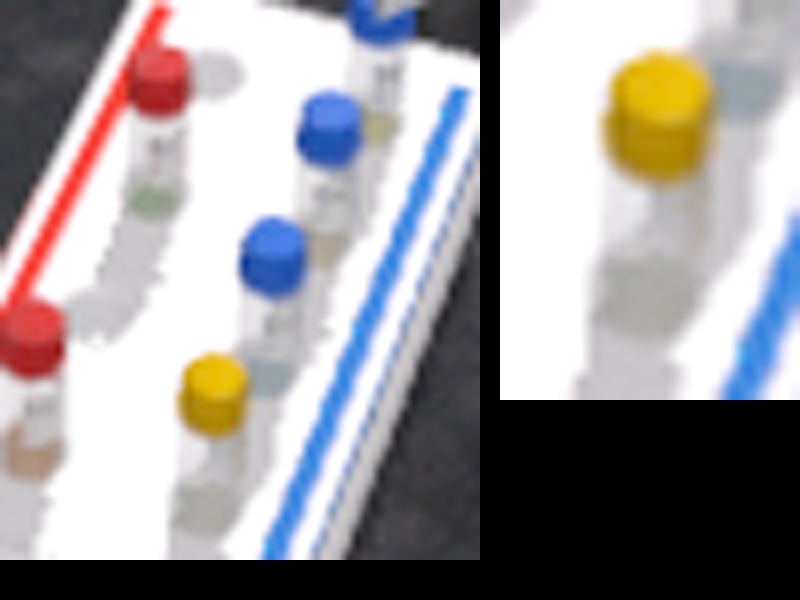

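The blue tube is home: it measures (313.7,271.9) against an expected (314.1,271.4). Now the orange tube.

```bash
python3 to.py .4905 .272 .066 1.514
```

```text
t 7.2 at [0.4883 0.2237 0.1665] [-3.141  0.     1.514] F [-0.3 -1.   0.5] w 0.0401 g 0.0 q [ 0.36  0.29  1.58 -0.    1.27  0.42]
shift [ 0.0968 -0.0011  0.2011] turn [-0.0002  0.0001  0.0003]
```

```bash
python3 -m pendant '[0.05,-0.001,0,0,0,0,-0.15,0.097,-0.001,0,0,0,0,-0.15,0.097,-0.001,0,0,0,0,-0.15,0.097,-0.001,0.06,0,0,0,-0.15,0.097,-0.001,0.12,0,0,0,-0.15,0.097,-0.001,0.17,0,0,0,-0.15,0.097,-0.001,0.201,0,0,0,-0.15,0.097,-0.001,0.201,0,0,0,-0.15,0.097,-0.001,0.201,0,0,0,-0.7,0.097,-0.001,0.201,0,0,0,-0.7,0.097,-0.001,0.201,0,0,0,-0.7,0.097,-0.001,0.201,0,0,0,-0.7]' 15; python3 -m pendant '[0,0,-0.05,0,0,0,-0.7,0,0,-0.1,0,0,0,-0.7,0,0,-0.15,0,0,0,-0.7,0,0,-0.2,0,0,0,-0.7,0,0,-0.28,0,0,0,-0.7,0,0,-0.36,0,0,0,-0.7,0,0,-0.36,0,0,0,-0.7]'; python3 to.py .38 .40 .30 0.6
```

```text
time_s: 8.4
ee_pos: [0.4911, 0.2724, 0.0675]
eef_rot: [3.14, -0.001, 1.514]
force: [-0.5, -0.6, 2.3]
grip_width: 0.0168
grip_force: 15.0
time_s: 9.1
ee_pos: [0.4922, 0.273, 0.2527]
eef_rot: [3.134, -0.004, 1.515]
force: [-0.1, 0.1, -1.0]
grip_width: 0.0167
grip_force: 15.0
t 9.1 at [0.4922 0.273  0.2527] [ 3.134 -0.004  1.515] F [-0.1  0.1 -1. ] w 0.0167 g 15.0 q [0.44 0.28 1.39 0.   1.46 0.5 ]
shift [ 0.2414 -0.2376 -0.0955] turn [ 0.0034 -0.0049  0.5822]
```

```bash
python3 to.py .43 .42 .16 0.6
```

```text
t 9.1 at [0.4922 0.273  0.2527] [ 3.134 -0.004  1.515] F [-0.1  0.1 -1. ] w 0.0167 g 15.0 q [0.44 0.28 1.39 0.   1.46 0.5 ]
shift [ 0.2858 -0.1422  0.1854] turn [ 0.0034 -0.0049  0.5822]
```

```bash
python3 -m pendant '[0.08,-0.04,0.03,0,0,0.09,-0.7,0.16,-0.08,0.08,0,0,0.18,-0.7,0.24,-0.12,0.13,0,0,0.27,-0.7,0.286,-0.142,0.185,0,0,0.36,-0.7,0.286,-0.142,0.185,0,0,0.45,-0.7,0.286,-0.142,0.185,0,0,0.54,-0.7,0.286,-0.142,0.185,0,0,0.58,-0.7,0.286,-0.142,0.185,0,0,0.58,-0.7,0.286,-0.142,0.185,0,0,0.58,-0.7]'
cat > lab.py <<'E'
from h import *
import sys
p=shot('side');o=status.get_obs();e=o['ee_pos'];print(e.round(4),o['eef_rot'].round(3))
c=proj(p,[e+[0,0,.028],e-[0,0,.003],e-[0,0,.067]]);print(c.round(1).tolist())
u,v=c[1].round().astype(int)
g=p['pixels'].astype(int)
for r in range(v-14,v+26,2): print(r,' '.join(f'{int(x):3d}' for x in g[r,u-14:u+15].min(1)))
a=cv2.resize(p['pixels'][v-35:v+40,u-30:u+30],(480,600),interpolation=cv2.INTER_CUBIC)
cv2.imwrite('pics/'+sys.argv[1],a[:,:,::-1])
E
python3 lab.py l1.png
```

```text
time_s: 10.0
ee_pos: [0.4279, 0.4189, 0.154]
eef_rot: [3.142, 0.0, 0.606]
force: [0.3, 0.4, -0.6]
grip_width: 0.0168
grip_force: 15.0
[0.4279 0.4189 0.1541] [3.142 0.    0.605]
[[323.3, 336.6], [322.0, 348.3], [319.3, 370.4]]
334  42  70 115 153 145  73  92 136 125  44  52  50  65 122 156 159 154 129  49  50  49  49  50  51  50  51  49  51  54
336  41  48  50  49  52  47  52  61  66  65  65  74  92 132 157 156 164 173 136  58  48  46  52  51  50  52  52  49  51
338  46  50  53  58  62  61  65  75  75  76  72  60  87 145 157 160 170 172 161 138  62  42  53  49  51  55  50  50  53
340  50  51  51  50  65  79  76  70  70  63  63  58 105 157 157 162 175 170 159 156 137  44  46  46  50  54  54  57  52
342  44  51  52  43  51  67  67  68  69  64  62  80 124 156 158 168 178 166 157 156 144  93  45  52  52  54  53  52  53
344  50  50  50  56  61  67  64  62  64  61  65  80 128 156 157 160 177 166 159 157 156 150 125  84  60  50  52  52  53
346  52  47  57  64  65  66  63  63  59  61  62 100 148 158 160 170 174 161 159 160 164 159 167 176 172 158 157 166 177
348  43  51  61  60  63  59  56  6
[... 825 characters left out ...]
  61  63  64  61  60  77 125 157 162 165 169 170 169 170 155 114  65  55  57  57  57  61  63  64  63
364  61  66  66  60  63  64  63  59  62  81 129 158 163 166 171 169 170 165 151 103  63  66  58  59  60  60  59  60  60
366  62  60  59  62  62  65  64  71  68  72  97 141 164 166 169 166 165 151 113  65  63  56  58  61  64  56  55  56  59
368  61  63  61  61  58  63  59  61  65  64  64  81 126 158 162 152 114  72  58  56  54  55  57  63  61  63  64  59  57
370  58  58  60  57  60  61  55  59  61  62  63  66  59  69  67  58  59  59  61  57  53  61  60  65  60  61  57  55  55
372  59  59  55  60  57  60  63  71  67  69  64  66  67  66  67  67  62  65  56  55  58  60  61  58  60  61  58  55  60
```

View pics/l1.png

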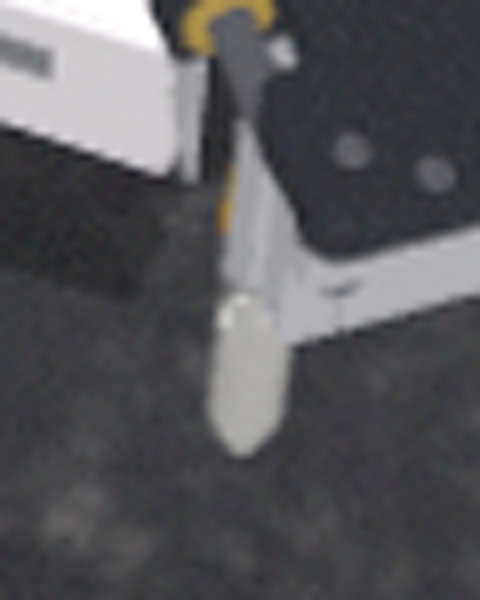

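The tube foot shows at about (321,369), as predicted, so the tube is on the TCP line. One finger hides the label at this yaw. I'll go back to closing along x, nearer the side camera.

```bash
python3 to.py .41 .50 .30 1.5
```

```text
t 10.05 at [0.4279 0.4189 0.1541] [3.142 0.    0.605] F [ 0.2 -0.5  0.3] w 0.0169 g 15.0 q [0.71 0.43 1.41 0.   1.3  1.68]
shift [ 0.0627 -0.1537 -0.2918] turn [-0.000e+00  1.000e-04 -5.696e-01]
```

```bash
python3 -m pendant '[0.02,-0.05,-0.1,0,0,-0.09,-0.7,0.04,-0.1,-0.19,0,0,-0.18,-0.7,0.063,-0.154,-0.26,0,0,-0.27,-0.7,0.063,-0.154,-0.292,0,0,-0.36,-0.7,0.063,-0.154,-0.292,0,0,-0.45,-0.7,0.063,-0.154,-0.292,0,0,-0.54,-0.7,0.063,-0.154,-0.292,0,0,-0.57,-0.7,0.063,-0.154,-0.292,0,0,-0.57,-0.7,0.063,-0.154,-0.292,0,0,-0.57,-0.7]'
cat > lab2.py <<'E'
from h import *
p=shot('side');o=status.get_obs();e=o['ee_pos'];print(e.round(4),o['eef_rot'].round(3))
c=proj(p,[e+[0,0,.028],e+[0,0,.007],e-[0,0,.013],e-[0,0,.067]]);print('cap,labtop,labbot,foot',c.round(1).tolist())
u=int(c[2,0].round());g=p['pixels'].astype(int)
for r in range(int(c[1,1])-4,int(c[3,1])+6,2): print(r,' '.join(f'{int(x):3d}' for x in g[r,u-12:u+13].min(1)))
E
python3 lab2.py
```

```text
time_s: 10.95
ee_pos: [0.4102, 0.5002, 0.3002]
eef_rot: [-3.142, 0.0, 1.498]
force: [-0.6, 0.1, 0.5]
grip_width: 0.0172
grip_force: 15.0
[0.4102 0.5003 0.3002] [-3.142  0.     1.498]
cap,labtop,labbot,foot [[330.1, 326.7], [328.7, 337.3], [327.4, 346.8], [324.3, 370.6]]
333  62  75 109 154 147  67  73  81  88  81  40  29  19  22   8  11   3   0   0   5  23  93 152 183 182
335  57  66  66  68  73  79  82  82 100 115 112  87  59  41  20   4  11   2  35  82  96 110 170 182 182
337  82  75  77  75  74  79  87  99 113 124 124 124 125 126 126 127 135 162 183 179 140 135 182 180 185
339  77  74  70  66  67  75  79  94 118 122 123 125 123 123 123 122 125 127 131 153 165 154 175 173 167
341  75  76  68  68  71  71  77  98 112 117 118 121 126 128 125 119 125 120 123 137 152 102  64  66  72
343  67  71  69  67  67  65  67  84 127 161 186 198 176 177 175 167 155 134 116 139 155  77  62  67  67
345  64  62  65  68  68  63  71 123 163 170 173 176 175 177 177 176 177 182 174 132 112  61  65  64  64
347  60  62  62  62  65  56  81 134 169 170 174 177 176 177 176 175 175 187 194 130  70  60  60  57  
[... 758 characters left out ...]
 105 147 170 170 176 175 175 173 171 159 120  81  62  64  63  60  66  63  67
365  70  69  64  66  67  72  70 106 152 170 172 174 174 166 136  93  71  63  63  60  62  63  60  60  66
367  71  71  77  73  68  69  64  67 101 142 161 157 133  75  60  63  65  63  66  67  66  62  66  69  64
369  62  61  63  61  67  69  60  62  64  57  59  58  61  60  61  62  65  62  64  65  63  63  61  64  64
371  68  67  67  69  70  69  68  64  66  67  63  65  61  63  65  66  67  62  62  59  64  62  67  62  61
373  70  69  66  67  66  66  69  67  68  68  65  61  57  58  64  67  65  70  60  65  63  62  66  63  61
375  60  66  72  63  59  63  59  67  63  65  66  67  63  62  64  67  72  66  65  68  67  64  64  65  64
```

```bash
python3 -m pendant '[0,0,0,0,0,0.09,-0.7,0,0,0,0,0,0.18,-0.7,0,0,0,0,0,0.28,-0.7,0,0,0,0,0,0.28,-0.7,0,0,0,0,0,0.28,-0.7]' >/dev/null; sed -i 's/int(c\[3,1\])+6,2/int(c[1,1])+14,1/' lab2.py; python3 lab2.py;  python3 -m pendant '[0,0,0,0,0,0.09,-0.7,0,0,0,0,0,0.18,-0.7,0,0,0,0,0,0.18,-0.7,0,0,0,0,0,0.18,-0.7]' >/dev/null;python3 lab2.py
```

```text
[0.4102 0.5003 0.3003] [3.142 0.    1.063]
cap,labtop,labbot,foot [[330.1, 326.7], [328.7, 337.3], [327.4, 346.9], [324.3, 370.6]]
333  62  78  76  76  77  74  75  76  75  85  71  41  21   7  13   2  82 151 175 174 175 175 175 177 178
334  60  75  73  73  77  77  73  73  80  91 104  71   4  22   1   6  96 159 175 174 176 176 177 174 176
335  57  70  71  74  73  80  82  80  86  95 111  93  67  23   0  24 104 164 174 176 175 175 176 174 177
336  64  70  68  69  72  80  83  91  89  98 114 122 116  85  61  57 126 175 175 175 174 175 175 175 174
337  79  79  74  73  74  82  87  87  94 107 121 121 123 127 117 114 140 175 176 175 175 173 174 177 176
338  78  81  81  77  69  79  84  88  97 113 124 124 125 121 125 125 144 175 175 176 174 175 175 177 179
339  77  73  74  70  67  72  76  79  90 112 118 122 124 123 121 124 148 175 176 176 174 174 175 179 180
340  75  73  62  63  68  67  76  79  87 111 114 122 123 118 120 131 158 175 176 175 175 175 173 178 179
341  81  79  72  73  70  74  69  75  90 111 113 118 118 118 118 130 148 165 168 173 176 177 169 170 158
342  73  70  69  65  71  65  70  
[... 2208 characters left out ...]
  58  61  72 101 137 161 157 171 187 206 204 194 196 195 196 186 151  62  66
345  66  65  66  67  60  66  55  60  78 131 180 193 172 172 174 175 178 190 196 190 190 180 123  61  62
346  64  60  64  57  60  58  63  58  85 157 191 169 171 173 174 175 181 188 184 185 189 166  77  64  62
347  63  61  57  58  62  60  59  59  98 144 167 171 172 174 174 175 183 194 196 200 183 123  64  60  63
348  61  60  55  60  56  60  58  61  93 143 169 172 171 173 174 175 180 195 196 187 164  96  62  56  69
349  62  59  60  57  58  59  60  63 100 143 169 168 171 172 173 174 175 177 173 174 153  88  57  66  68
350  67  66  65  67  61  61  56  70 107 149 166 170 171 173 172 172 172 173 173 169 148  86  58  60  64
```

```bash
sed -i 's/range(.*,1):/range(343,352):/' lab2.py;  python3 -m pendant '[0,0,0,0,0,0.09,-0.7,0,0,0,0,0,0.18,-0.7,0,0,0,0,0,0.25,-0.7,0,0,0,0,0,0.25,-0.7,0,0,0,0,0,0.25,-0.7]' >/dev/null; python3 lab2.py;  python3 -m pendant '[0,0,0,0,0,0.09,-0.7,0,0,0,0,0,0.18,-0.7,0,0,0,0,0,0.22,-0.7,0,0,0,0,0,0.22,-0.7,0,0,0,0,0,0.22,-0.7]' >/dev/null;python3 lab2.py
```

```text
[0.4102 0.5003 0.3002] [-3.142  0.     0.388]
cap,labtop,labbot,foot [[330.1, 326.7], [328.7, 337.3], [327.4, 346.9], [324.3, 370.7]]
343 174 181 178 181 179 180 179 181 180 178 169 159 179 182 179 180 182 183 179 180 181 180 180 180 179
344 168 180 180 181 179 180 180 180 180 175 158 155 181 180 180 181 179 182 181 180 181 180 178 170 170
345 135 171 174 175 175 173 169 170 172 169 151 158 178 179 180 185 185 187 188 188 187 187 171 116 114
346  72 110 142 143 142 134 117 117 120 126 139 160 172 172 179 192 194 196 196 198 198 191 163  69  61
347  60  57  58  56  60  60  58  55  69 117 157 169 171 171 178 188 183 184 190 196 198 183 133  56  60
348  59  58  61  52  53  55  57  55  69 142 180 166 170 172 183 197 192 195 200 197 195 168  96  57  65
349  63  60  58  60  58  61  60  57  74 139 181 166 169 173 184 197 196 199 196 192 176 141  73  56  62
350  65  64  61  62  61  55  58  57  75 129 161 166 170 170 172 175 179 182 180 170 165 141  69  60  59
351  60  61  64  60  62  59  56  65  86 128 162 167 168 171 170 171 170 171 168 170 157 109  64  61  60
[0.4102 0.5003 0.3003] [-3.142
[... 339 characters left out ...]
  59  59  62  80 105 116 153 187 190 190 179 170 167 182 193 193 180 162 167
346  62  60  63  62  63  59  59  60  64  85 110 149 187 196 198 200 198 196 197 200 200 194 165  78  73
347  64  60  62  60  57  59  61  57  64  87 133 174 197 186 186 192 196 202 203 201 199 193 151  70  62
348  59  62  60  57  61  53  59  58  62 114 158 170 185 190 181 187 193 200 205 201 199 184 118  56  65
349  63  62  57  57  64  60  59  57  71 137 178 168 183 197 200 200 200 201 203 200 195 174  92  60  63
350  66  63  63  62  64  59  56  56  70 123 164 166 172 183 189 196 199 200 197 196 185 151  75  62  58
351  59  63  70  66  63  62  60  58  77 129 160 166 170 168 170 179 184 182 181 185 191 140  65  62  64
```

```bash
python3 to.py .42 .25 .29 1.4
```

```text
t 13.1 at [0.4102 0.5003 0.3003] [-3.142 -0.     0.041] F [-0.7 -0.1 -0.3] w 0.0168 g 15.0 q [ 0.83  0.48  1.01 -0.    1.65  2.36]
shift [-0.0011  0.501   0.0205] turn [ 0.     -0.     -0.8649]
```

```bash
python3 -m pendant '[0,0.06,0.02,0,0,-0.09,-0.7,0,0.12,0.02,0,0,-0.18,-0.7,0,0.18,0.02,0,0,-0.27,-0.7,0,0.24,0.02,0,0,-0.36,-0.7,0,0.3,0.02,0,0,-0.45,-0.7,0,0.36,0.02,0,0,-0.54,-0.7,0,0.42,0.02,0,0,-0.63,-0.7,0,0.47,0.02,0,0,-0.72,-0.7,0,0.5,0.02,0,0,-0.81,-0.7,0,0.5,0.02,0,0,-0.86,-0.7,0,0.5,0.02,0,0,-0.86,-0.7]';python3 to.py .43 .15 .29 2.684
```

```text
time_s: 14.2
ee_pos: [0.4198, 0.2502, 0.2905]
eef_rot: [3.141, -0.0, 1.391]
force: [-0.0, -0.1, -0.5]
grip_width: 0.0165
grip_force: 15.0
t 14.2 at [0.4198 0.2502 0.2905] [ 3.141 -0.     1.391] F [-0.  -0.1 -0.5] w 0.0165 g 15.0 q [0.46 0.1  1.52 0.   1.52 0.64]
shift [-0.1935  0.0559  0.001 ] turn [ 4.000e-04 -0.000e+00 -8.229e-01]
```

```bash
python3 -m pendant '[-0.02,0,0,0,0,-0.09,-0.7,-0.04,0.01,0,0,0,-0.18,-0.7,-0.06,0.02,0,0,0,-0.27,-0.7,-0.08,0.03,0,0,0,-0.36,-0.7,-0.1,0.03,0,0,0,-0.45,-0.7,-0.12,0.04,0,0,0,-0.54,-0.7,-0.14,0.04,0,0,0,-0.63,-0.7,-0.16,0.05,0,0,0,-0.72,-0.7,-0.18,0.05,0,0,0,-0.8,-0.7,-0.194,0.056,0,0,0,-0.823,-0.7,-0.194,0.056,0,0,0,-0.823,-0.7]';python3 to.py .4556 .0473 .15 2.684
```

```text
time_s: 15.3
ee_pos: [0.4298, 0.1498, 0.2903]
eef_rot: [3.142, 0.0, 2.68]
force: [0.4, -0.0, 0.1]
grip_width: 0.0167
grip_force: 15.0
t 15.3 at [0.4298 0.1498 0.2903] [3.142 0.    2.68 ] F [ 0.4 -0.   0.1] w 0.0167 g 15.0 q [ 0.25  0.02  1.6  -0.    1.52 -0.85]
shift [-0.1374 -0.1605  0.2806] turn [ 0.      0.0001 -0.0022]
```

```bash
python3 -m pendant '[-0.03,-0.035,0,0,0,0,-0.7,-0.06,-0.07,0,0,0,0,-0.7,-0.09,-0.105,0,0,0,0,-0.7,-0.12,-0.14,0.03,0,0,0,-0.7,-0.137,-0.16,0.07,0,0,0,-0.7,-0.137,-0.16,0.11,0,0,0,-0.7,-0.137,-0.16,0.15,0,0,0,-0.7,-0.137,-0.16,0.19,0,0,0,-0.7,-0.137,-0.16,0.23,0,0,0,-0.7,-0.137,-0.16,0.26,0,0,0,-0.7,-0.137,-0.16,0.28,0,0,0,-0.7,-0.137,-0.16,0.28,0,0,0,-0.7]';python3 to.py .4556 .0473 .15 2.684
python3 - <<'E'
from h import *
I=np.zeros((600,800,3),np.uint8)
p=shot('side');e=status.get_obs()['ee_pos'];t=e+[.0027,-.0013,0]
print(proj(p,[t+[0,0,.022],t-[0,0,.0635],[.463,-.067,.15]]).round(1).tolist())
I[:600,:480]=cv2.resize(p['pixels'][120:220,310:390],(480,600),interpolation=cv2.INTER_CUBIC)
q=shot('top');I[:200,490:800]=cv2.resize(q['pixels'][200:300,195:350],(310,200),interpolation=cv2.INTER_CUBIC)
I[210:430,490:800]=cv2.resize(p['pixels'][225:335,220:375],(310,220),interpolation=cv2.INTER_CUBIC)
cv2.imwrite('pics/f1.png',I[:,:,::-1])
E
```

```text
time_s: 16.5
ee_pos: [0.4551, 0.0483, 0.1493]
eef_rot: [-3.141, -0.002, 2.681]
force: [0.1, -0.1, 0.0]
grip_width: 0.0172
grip_force: 15.0
t 16.5 at [0.4551 0.0483 0.1493] [-3.141e+00 -2.000e-03  2.681e+00] F [ 0.1 -0.1  0. ] w 0.0172 g 15.0 q [ 0.03  0.13  1.81  0.    1.2  -1.08]
shift [-0.0017 -0.0013 -0.0014] turn [-0.0005 -0.0011 -0.0021]
[[351.7, 187.5], [347.5, 217.8], [358.2, 165.2]]
```

View pics/f1.png

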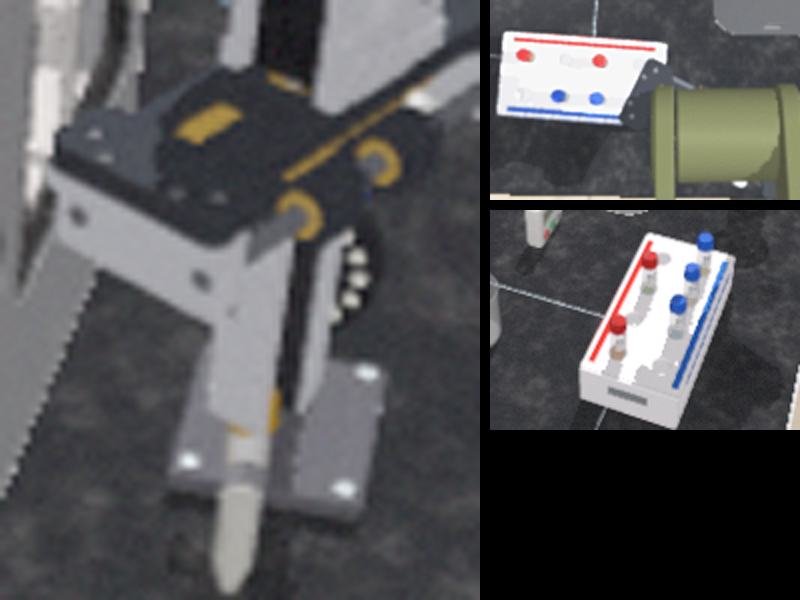

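The tube hangs upright in front of the lens: foot at (349.2,218.3), predicted (347.5,217.8). The blues and reds are in place, so I'll let it settle and hand in.

```bash
python3 -m pendant '[0,0,0,0,0,0,-0.7,0,0,0,0,0,0,-0.7,0,0,0,0,0,0,-0.7,0,0,0,0,0,0,-0.7,0,0,0,0,0,0,-0.7]'; python3 -c "
from station import order
print(order.hand_in())"
```

```text
time_s: 17.1
ee_pos: [0.4555, 0.0479, 0.1504]
eef_rot: [3.142, 0.0, 2.681]
force: [-0.5, -0.4, -0.2]
grip_width: 0.017
grip_force: 15.0
the job is handed in; nothing more can be done
None
```

The job is handed in, but no verdict came back: by my camera measurements the stray blue tube is home in the blue row, and the orange tube is held upright by its cap about 10 cm before the lens, label towards it.

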